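# Pack the instrument case: press three instruments into their foam cutouts

### The job

Pack up after the practical: put the micropipette, the hand refractometer and the haemoglobin meter back into the open case, each the right way up in the foam cutout that has its shape, and press each one down until it sits fully home, level on the bottom of its cutout. Do not drop them, and leave the pH tester, the cuvette box in the foam and the other things on the bench where they are.

Things in the scene. Friction and masses are not known exactly. Their poses are not given: they have to be found in the camera images.
- pipette_grip (a point): Micropipette on its side, 194 long, 100 g: grey housing 80 x 30, 28 high, flat underside bevelled 4 mm; shaft 85 long, 16 thick at one end; plunger 29 long at the other. Point: centre of the housing, 14 above its underside, near the centre of mass. x points to the plunger, z up, y to the side where a hook stands 14 out (round, 12 thick, its middle 33 mm along x, top 19 above the underside).
- pipette_tip (a point): The thin end of the micropipette's shaft, 125 mm from pipette_grip along -x, same height.
- refractometer_grip (a point): Hand refractometer, 164 long, 180 g: square prism head 46 x 32, 34 high, clear plate on it to 37; dark body 92 x 28, from 3 to 34 above the head's underside; round rubber eyepiece 39 across, 26 long. Undersides bevelled. Point: in the body, 17 above the head's underside and 17 below the body's top, 92 mm from the head's end, 72 from the eyepiece's. x points to the eyepiece, z up.
- eyepiece_end (a point): Centre of the end face of the refractometer's eyepiece, 72 mm along x and 3 above refractometer_grip.
- meter_grip (a point): Haemoglobin meter, 200 g: pale box 100 long, 58 wide, 28 high (underside bevelled 4 mm), screen and keys on top, and a cuvette drawer tongue 34 wide, 12 high standing 16 mm out of one end. Point: centre of the box, 14 above its underside. x points to the tongue, z up.
- meter_tongue (a point): The end of the meter's tongue, 66 mm along x from meter_grip, same height.
- foam_top (a point): Fixed open case, 226 x 226, rim 42 high, full of charcoal foam, pale below, whose top (this point: its middle; axes along its sides) is 38 above the bench. The lid lies open beyond it in +x, 26 high. Four cutouts lie along x: one in the shape of each instrument, 2 mm wider on each side and 3 mm longer at each end, and one with the cuvette box. Finger scoops 14 deep, 30 long flank them; housings in them are at least 26 mm apart.
- pipette_home (a point): Where pipette_grip is when home (same axes: plunger to x, hook to y). Cutout 22 deep: the housing then stands 6 above the foam. As in all three cutouts, springy ribs low in the long walls are 1.5 mm tight on each side: let go in the mouth, an instrument sinks part way and stops some 13 to 16 mm above home; pressing its top down with about 8 to 20 N takes it home and the ribs hold it.
- pipette_tip_home (a point): Where pipette_tip is when the pipette is home.
- refractometer_home (a point): Where refractometer_grip is when the refractometer is home (same axes: eyepiece to x). Cutout 28 deep: the body's top then stands 6 above the foam. Ribs as for the pipette.
- eyepiece_home (a point): Where eyepiece_end is when the refractometer is home.
- meter_home (a point): Where meter_grip is when the meter is home (same axes: tongue to x). Cutout 22 deep: the box then stands 6 above the foam. Ribs as for the pipette.
- meter_tongue_home (a point): Where meter_tongue is when the meter is home.
- tester_mid (a point): Bystander: pen-shaped pH tester, 160 long (along x), 26 wide, 18 high, lying among the instruments; it has no cutout. Middle of it, 9 up.
- cuvettes_mid (a point): Bystander: white box of cuvettes with a grey lid, 46 by 40, 26 high, already in its own cutout of the foam (4 mm proud of it). Its middle.
- dropper_a_mid (a point): Bystander: white dropper bottle, 28 in diameter, 78 high. 30 above its foot.
- dropper_b_mid (a point): Bystander: another such dropper bottle.
- petri_mid (a point): Bystander: closed petri dish, 97 in diameter, 16 high. Its middle.
- slide_box_mid (a point): Bystander: small carton of slides, 78 by 30, 30 high. Its middle.
- beaker_mid (a point): Bystander: clear plastic beaker, 72 in diameter, 95 high. 45 above its foot.
There are look-alikes about, which are no part of the job. There is more than one size of the part that bears refractometer_grip; the job needs the larger.

How it is judged:
At the end, for the whole second after the job is handed in: Each of the three instruments rests in its own cutout, right way round and level (0.06 rad): centre within 6 mm sideways of home and at most 3 mm above it, marked end within 8 mm of home. Cuvette box within 15 mm, other bystanders within 30 mm of where they were (horizontal distance between pipette_grip and pipette_home below 0.006 m and z of pipette_grip in the frame of pipette_home below 0.003 m and distance between pipette_tip and pipette_tip_home below 0.008 m and angle between each of pipette_grip, refractometer_grip, meter_grip's own z axis and vertical below 0.06 rad and linear speed of each of pipette, refractometer, meter below 0.02 m/s and horizontal distance between refractometer_grip and refractometer_home below 0.006 m and z of refractometer_grip in the frame of refractometer_home below 0.003 m and distance between eyepiece_end and eyepiece_home below 0.008 m and horizontal distance between meter_grip and meter_home below 0.006 m and z of meter_grip in the frame of meter_home below 0.003 m and distance between meter_tongue and meter_tongue_home below 0.008 m and distance of each of tester_mid, dropper_a_mid, dropper_b_mid, petri_mid, slide_box_mid, beaker_mid from where it was at the start of the episode below 0.03 m and distance of cuvettes_mid from where it was at the start of the episode below 0.015 m); the robot touches nothing.
It fails at once if the cuvette box in the foam is shifted (15 mm) (distance of cuvettes_mid from where it was at the start of the episode above 0.015 m).
It fails at once if another bystander is disturbed (30 mm) (distance of any of tester_mid, dropper_a_mid, dropper_b_mid, petri_mid, slide_box_mid, beaker_mid from where it was at the start of the episode above 0.03 m).
It fails at once if an instrument is dropped (falls free of the fingers faster than 0.8 m/s, a drop of some 3 cm) ((contact force between the fingers and pipette below 0.5 N and linear speed of pipette above 0.8 m/s) or (contact force between the fingers and refractometer below 0.5 N and linear speed of refractometer above 0.8 m/s) or (contact force between the fingers and meter below 0.5 N and linear speed of meter above 0.8 m/s)).
It also fails if it takes over 72 s, if anything falls off the work surface, if the arm or the gripper's body presses on something with over 40 N, if the wrist force passes 120 N, or if a joint passes its speed limit or range.

### The arm

A 6-joint arm with a two-finger parallel gripper is mounted at the origin on the work surface. World frame = base frame: x ahead of the robot, y to its left, z up, the work surface at z = 0. Lengths are in m, angles in rad, forces in N, time in s.
With the tool pointing down it reaches from about 0.3 to 0.875 m from the base axis. Payload 6.4 kg.
Tool frame: the origin (TCP) lies between the finger pads; the fingertips stand 19 mm ahead of it and the grasp point (between the pads) is the TCP (ctrl.tips_ahead is the z of the fingertips in the tool frame, in m); z points along the fingers, y is the line along which they close (so a half turn about z gives the same grasp; the last joint's range is limited). The gripper opens to 85 mm and grips with 20 to 120 N. Pads are 22 mm wide; open, the fingers measure 114 mm over their backs; the gripper's body (76 mm by 85 mm) begins 54 mm behind the grasp point. The pads swing forward as they close: fully open they stand 13 mm farther back than shut.
Start: joints at [-1.522, 0.181, 1.607, -0, 1.354, -0.206], TCP at [0.145, -0.556, 0.25] pointing down, gripper open.
Joint ranges: [-2.99, 2.99], [-0.89, 2.07], [0.3, 2.58], [-1.14, 4.28], [0, 2.63], [-3.12, 3.12]. Speed limits (rad/s): [2.57, 2.57, 3.01, 3.14, 3.14, 3.14].

### API

Orientations are given as a unit quaternion [w, x, y, z].
In Python, from bench import readout, vision, ctrl gives the robot as it stands.
- The arm moves only by the tool play_rows, never from a script. Its arguments are lists of equal length, an entry for each row: "xyz": the shift along the tool's x, y, z in mm, a list of three; "rot": the turn, a rotation vector about the tool's x, y, z in rad, a list of three; "grip": the opening, from 0 (shut) to 1 (fully open). In form: {"xyz": [[x, y, z], ...], "rot": [[rx, ry, rz], ...], "grip": [grip, ...]}. A call has exactly 10 rows; each row is the pose to reach, as a shift and turn from the pose commanded when the call began, along the tool's axes at that moment; what a row does not reach only later rows make up. A row lasts 1/8 s, in which the tool goes at most 62.5 mm and 10.7 degrees, less where a joint would pass 70% of its speed; a pose out of reach is approached as far as the arm can. A call with a gripper value outside its range is refused whole. The fingers move at their own pace and stop on an object; the grip force is fixed at half the most. Time passes only in rows, so rows that repeat a pose let the fingers close, or fill a call up. It gives the time, the measured TCP pose, the force, the opening and the grip force at its end, in the units of the state.
- readout.get_obs(): the state, without advancing time (a new reading comes with each control period).
- vision.camera(name): name is "scene" or "side" or "wrist"; returns a dict with "color" (420x560x3 uint8, red, green, blue), "depth" (420x560 float32, m along the optical axis (not along the pixel's ray), 0 where there is no reading), "camera_matrix" (3x3 intrinsics, pixels), "extrinsics" (4x4, takes a point from camera to world coordinates); the wrist camera has in their place "hand_eye" (4x4, takes a point from camera to tool coordinates, whose origin is the TCP and whose axes are the flange's). Camera axes: x right, y down, z forward; pixel columns grow to the right and rows downward; lengths in m; the calibration is good to about 2 mm. A picture is of the moment at which its call begins: read the wrist's pose just before it.
- ctrl.hand_in(): hands the job in; it is judged then, once.
The state is a dict: "time_s": time; "q": joint angles; "dq": joint speeds; "joint_efforts": joint torques, N m; "eef_pos": TCP position; "eef_rot": TCP orientation; "wrist_force": force on the tool from outside, world axes, zero at the start; "torque": the same for the moment, N m; "opening": opening from 0.0 (shut) to 1.0 (fully open); "grasp_force": force on a finger pad.
Only numpy, scipy, OpenCV 4.12 (cv2) and the standard library are available. Lean on these libraries where they do the work, as an engineer would, in place of code of your own. Each camera call takes 0.05 s, during which the arm holds its last target. There are 200 camera calls.

## Working session

There is one attempt and no reset: what is moved stays moved. The work goes in short steps, Python scripts to look and compute and a tool call to move; the robot and the scene stay as the last step left them, time stands still between calls to the robot, and variables do not carry over. Pictures are saved under pics/ and viewed, at most 10 in all, crops included, and the job is handed in when it is done.

Besides the shell and the picture viewer there is one more tool, called after "Call:" as name(argument=value, ...) on one line, values as JSON. play_rows: Moves the arm, as the interface text tells. Its arguments: {"type":"object","properties":{"xyz":{"type":"array","items":{"type":"array","items":{"type":"number"}}},"rot":{"type":"array","items":{"type":"array","items":{"type":"number"}}},"grip":{"type":"array","items":{"type":"number"}}},"required":["xyz","rot","grip"]}

```bash
mkdir -p pics
cat > h.py <<'E'
import numpy as np,cv2
from bench import readout,vision,ctrl
from scipy.spatial.transform import Rotation as R
def T():
    o=readout.get_obs();M=np.eye(4);q=o['eef_rot'];M[:3,:3]=R.from_quat([q[1],q[2],q[3],q[0]]).as_matrix();M[:3,3]=o['eef_pos'];return M
def cam(n):
    t=T();c=vision.camera(n);E=c['extrinsics'] if 'extrinsics' in c else t@np.array(c['hand_eye']);K=np.array(c['camera_matrix'])
    d=c['depth'];v,u=np.indices(d.shape);P=np.stack([(u-K[0,2])/K[0,0]*d,(v-K[1,2])/K[1,1]*d,d,np.ones_like(d)],-1)@np.array(E).T
    P=P[...,:3];P[d==0]=np.nan;return c['color'],P,K,np.array(E)
def top(C,P,x0,x1,y0,y1,res=0.001):
    "ortho map: rows = x descending, cols = y descending (robot view)"
    H=int((x1-x0)/res);W=int((y1-y0)/res);im=np.zeros((H,W,3),np.uint8);z=np.full((H,W),-1.)
    p=P.reshape(-1,3);c=C.reshape(-1,3);ok=np.isfinite(p[:,0]);p=p[ok];c=c[ok]
    r=((x1-p[:,0])/res).astype(int);k=((y1-p[:,1])/res).astype(int);m=(r>=0)&(r<H)&(k>=0)&(k<W)
    p,c,r,k=p[m],c[m],r[m],k[m];o=np.argsort(p[:,2]);im[r[o],k[o]]=c[o];z[r[o],k[o]]=p[o,2];return im,z
E
python3 - <<'E'
from h import *
for n in ['scene','side']:
    C,P,K,E=cam(n);np.savez('/tmp/'+n,C=C,P=P,K=K,E=E)
    cv2.imwrite(f'pics/{n}0.png',C[...,::-1]); print(n,E.round(3).tolist(),K[0,0])
a=cv2.imread('pics/scene0.png');b=cv2.imread('pics/side0.png')
cv2.imwrite('pics/both0.png',np.vstack([a,b])[:, :] if 0 else cv2.resize(np.hstack([a,b]),(800,300)))
print(readout.get_obs()['eef_rot'])
E
```

```text
scene [[0.869, 0.399, -0.293, 1.005], [0.495, -0.681, 0.539, -1.03], [0.015, -0.613, -0.79, 1.507], [0.0, 0.0, 0.0, 1.0]] 536.485855978638
side [[-0.936, -0.25, 0.247, 0.22], [-0.351, 0.638, -0.685, 0.656], [0.014, -0.728, -0.686, 0.768], [0.0, 0.0, 0.0, 1.0]] 379.73842765384086
[-8.27312149e-04  9.91899872e-01  1.27019508e-01  6.11621481e-05]
```

View pics/scene0.png

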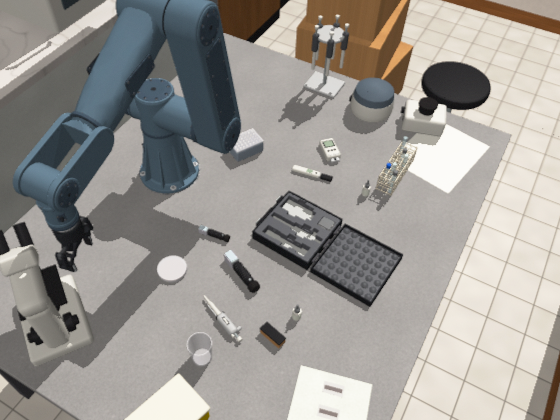

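View pics/side0.png

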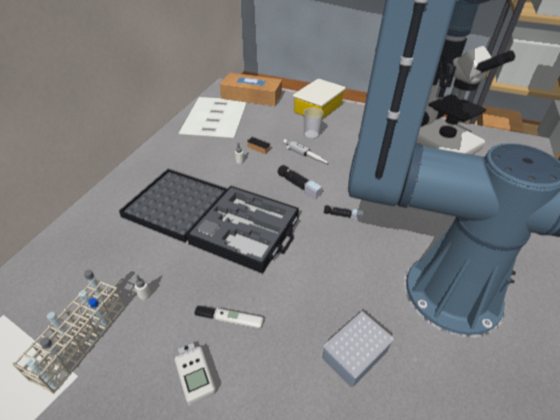

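Scene picture: the large refractometer is at (242,271). A smaller look-alike lies at (214,233); it is shorter, so it is not the one. The pipette is at (222,318), the meter at (330,150), the tester at (312,173) and the case at (297,230). Next I'll build a top-down map.

Run:
```python
from h import *
def load(n):
    d=np.load(f'/tmp/{n}.npz');return d['C'],d['P']
ims=[]
for n,box in [('scene',(0.25,0.85,-0.4,0.4))]:
    C,P=load(n);C=cv2.resize(C,None,fx=3,fy=3,interpolation=cv2.INTER_CUBIC)
    P=cv2.resize(P.astype(np.float32),None,fx=3,fy=3,interpolation=cv2.INTER_NEAREST)
    # smooth via linear
    P=cv2.resize(load(n)[1].astype(np.float32),None,fx=3,fy=3,interpolation=cv2.INTER_LINEAR)
    im,z=top(C,P,*box)
    np.savez('/tmp/top',im=im,z=z)
    for k in range(1,8): cv2.line(im,(k*100,0),(k*100,5),(255,0,0),2)
    cv2.imwrite('pics/top.png',im[...,::-1])
```

```text
(no output)
```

View pics/top.png

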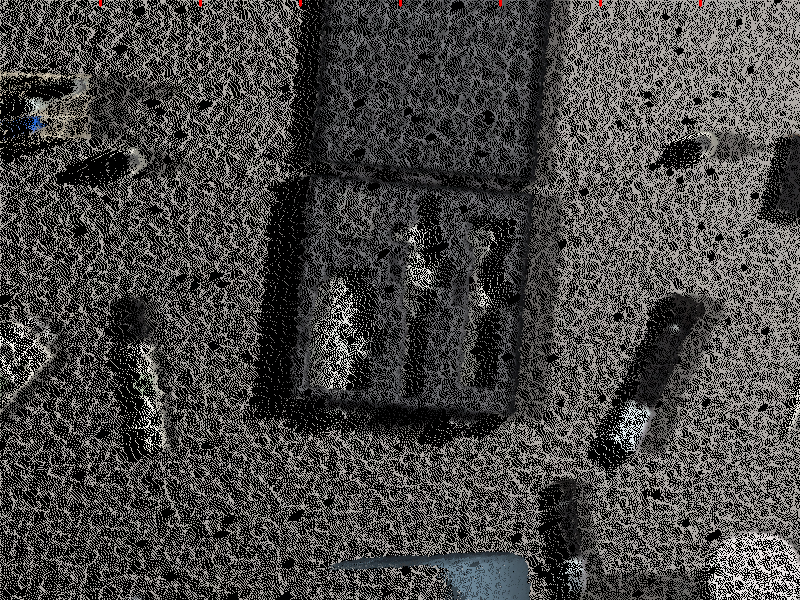

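Run:
```python
from h import *
for n in ['scene','side']:
    d=np.load(f'/tmp/{n}.npz');P=d['P'];C=d['C']
    g=(P[...,2]>0.007)&(P[...,2]<0.12)&(P[...,0]>0.15)&(P[...,0]<1)&(abs(P[...,1])<0.8)
    k,L,s,_=cv2.connectedComponentsWithStats(g.astype(np.uint8),connectivity=4)
    for i in range(1,k):
        if s[i,4]<60: continue
        p=P[L==i];zm=np.percentile(p[:,2],98);t=p[p[:,2]>zm-0.012] if zm<.04 else p
        r=cv2.minAreaRect((t[:,:2]*1000).astype(np.float32));b=cv2.boxPoints(r)
        print(n,s[i,:4],s[i,4],'zmax %.3f'%zm,'c',np.round(r[0]),'size',np.round(r[1]),'ang %.1f'%r[2],'bench', )
    m=(abs(P[...,2])<0.006)
    print('bench z median',np.nanmedian(P[...,2][m]))
    # case foam & rim
    q=P[(P[...,0]>0.4)&(P[...,0]<0.72)&(P[...,1]>-0.18)&(P[...,1]<0.18)]
    h,e=np.histogram(q[:,2],np.arange(0,.06,.002));print(h)
```

```text
scene [303  64  41  34] 530 zmax 0.106 c [276. 744.] size [161. 113.] ang 0.9 bench
scene [349  78  45  44] 1215 zmax 0.119 c [507. 710.] size [179. 203.] ang 89.7 bench
scene [400  97  47  39] 1386 zmax 0.118 c [743. 735.] size [193. 137.] ang 17.5 bench
scene [230 128  34  33] 678 zmax 0.065 c [205. 260.] size [189. 102.] ang 87.8 bench
scene [376 136  41  57] 882 zmax 0.111 c [748. 453.] size [296.  68.] ang 88.6 bench
scene [319 138  22  25] 348 zmax 0.035 c [483. 391.] size [ 59. 117.] ang 43.9 bench
scene [292 165  40  16] 234 zmax 0.024 c [477. 254.] size [156.  30.] ang 8.9 bench
scene [362 180   9  17] 91 zmax 0.077 c [688. 272.] size [28. 44.] ang 9.5 bench
scene [252 190 151 115] 8113 zmax 0.044 c [660.  -8.] size [259. 488.] ang 84.8 bench
scene [198 225  32  17] 218 zmax 0.031 c [ 314. -172.] size [112.  22.] ang 7.0 bench
scene [224 250  36  43] 512 zmax 0.043 c [ 470. -249.] size [ 42. 186.] ang 64.3 bench
scene [156 254  31  28] 619 zmax 0.022 c [ 270. -356.] size [99. 96.] ang 4.3 bench
scene [203 295  39  47] 431 zmax 0.034 c [ 527. -431.] size [ 34. 155.] ang 72.7 
[... 1183 characters left out ...]
4.9 bench
side [324 205  39  15] 324 zmax 0.027 c [ 315. -166.] size [111.  26.] ang 7.0 bench
side [ 12 269 113 124] 3861 zmax 0.108 c [748. 421.] size [215.  68.] ang 88.4 bench
side [135 274  15  25] 238 zmax 0.076 c [687. 277.] size [28. 22.] ang 51.7 bench
side [194 305  69  23] 779 zmax 0.021 c [476. 260.] size [158.  27.] ang 8.4 bench
side [322 311  61  76] 2757 zmax 0.061 c [190. 242.] size [124.  86.] ang 62.3 bench
side [174 343  42  62] 1670 zmax 0.032 c [485. 398.] size [ 58. 114.] ang 45.9 bench
bench z median 0.0008906817451765914
[2338  840   83   67   94  167  152  382  683  356  234  265  274  237
  170  145  160  208  765 1293  645  349   91    4    0    0    0    0
    0]
```

```bash
cat >> h.py <<'E'
def go(x,y,z,yaw):
    "world mm, deg (tool x dir), tool down -> shift mm/rot in tool axes"
    M=T();a=np.radians(yaw);G=np.array([[np.cos(a),np.sin(a),0],[np.sin(a),-np.cos(a),0],[0,0,-1.]])
    d=M[:3,:3].T@(np.array([x,y,z])-M[:3,3]*1000);r=R.from_matrix(M[:3,:3].T@G).as_rotvec()
    print('xyz',d.round(1).tolist(),'rot',r.round(3).tolist(),'now',(M[:3,3]*1000).round(1),'yaw %.1f'%np.degrees(np.arctan2(M[1,0],M[0,0])))
E
python3 - <<'E'
from h import *
go(510,-420,240,-16)
c=vision.camera('wrist');print(np.round(c['hand_eye'],3).tolist(),c['camera_matrix'],ctrl.tips_ahead)
E
```

```text
xyz [387.6, -39.5, 9.6] rot [-0.002, 0.0, 0.534] now [ 144.9 -555.9  249.4] yaw 14.6
[[-0.0, -0.953, -0.302, 0.078], [1.0, -0.001, 0.001, -0.001], [-0.001, -0.302, 0.953, -0.123], [0.0, 0.0, 0.0, 1.0]] [[361.92287155   0.         283.43158484]
 [  0.         361.92287155 211.94126798]
 [  0.           0.           1.        ]] 0.019
```

Call:
play_rows(xyz=[[60,-6,0],[120,-12,0],[180,-18,0],[240,-25,0],[300,-31,0],[345,-36,0],[388,-40,0],[388,-40,0],[388,-40,0],[388,-40,0]], rot=[[0,0,0.1],[0,0,0.2],[0,0,0.3],[0,0,0.4],[0,0,0.5],[0,0,0.534],[0,0,0.534],[0,0,0.534],[0,0,0.534],[0,0,0.534]], grip=[1,1,1,1,1,1,1,1,1,1])

```text
time_s: 1.4
eef_pos: [0.5092, -0.4206, 0.2501]
eef_rot: [-0.0, 0.99, -0.14, -0.0]
wrist_force: [0.1, 0.1, 0.3]
opening: 0.998
grasp_force: 0.0
```

Run:
```python
from h import *
C,P,K,E=cam('wrist');np.savez('/tmp/w1',C=C,P=P,K=K,E=E)
cv2.imwrite('pics/w1.png',C[...,::-1]);go(470,-30,330,-5)
```

```text
xyz [-146.0, -364.5, -79.7] rot [-0.0, 0.0, -0.194] now [ 509.2 -420.6  250.3] yaw -16.1
```

View pics/w1.png

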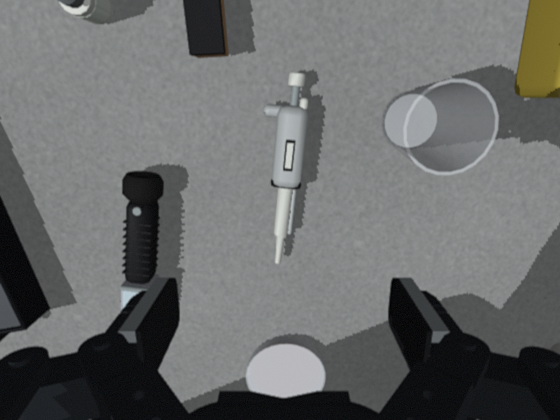

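Wrist picture: pipette plunger end at (297,75), tip at (278,262), hook on the left (+y) at (270,110). The large refractometer is at (142,187)–(130,300).

```bash
cat >> h.py <<'E'
def px(u,v,z,K,E):
    r=E[:3,:3]@np.linalg.inv(K)@[u,v,1];c=E[:3,3];return (c+r*(z-c[2])/r[2])*1000
E
python3 - <<'E'
from h import *
d=np.load('/tmp/w1.npz');P,K,E,C=d['P'],d['K'],d['E'],d['C']
print('bench',np.nanmedian(P[300:340,200:350,2]))
sub=np.zeros(P.shape[:2],bool);sub[60:270,260:325]=1
hsv=cv2.cvtColor(C,cv2.COLOR_RGB2HSV);g=(P[...,2]>0.006)&sub
# axis: silhouettes by row
for v in [80,110,125,140,150,160,170,180,185,190,200,220,240,255,262]:
    u=np.where(g[v])[0]
    print(v,u.min() if len(u) else None,u.max() if len(u) else None, 'z',np.round(np.nanmax(P[v][sub[v]][:,2])*1000,1), 'mid xyz',px((u.min()+u.max())/2,v,0.014,K,E).round(1) if len(u) else '')
print('tip',px(278,263,.014,K,E),'plunger',px(297,74,.014,K,E))
for n,(u,v,z) in dict(eye_far=(143,172,.02),eye=(142,187,.02),bodyhead=(139,280,.034)).items(): print(n,px(u,v,z,K,E).round(1))
E
```

```text
bench -0.0005301728770003289
80 288 304 z 21.6 mid xyz [ 595.1 -456.9   14. ]
110 263 306 z 27.2 mid xyz [ 572.1 -439.1   14. ]
125 276 307 z 28.8 mid xyz [ 556.8 -441.7   14. ]
140 275 305 z 29.5 mid xyz [ 543.4 -436.4   14. ]
150 274 304 z 30.2 mid xyz [ 534.3 -432.8   14. ]
160 273 303 z 28.6 mid xyz [ 525.1 -429.2   14. ]
170 272 302 z 28.9 mid xyz [ 515.7 -425.4   14. ]
180 271 300 z 29.0 mid xyz [ 506.2 -421.2   14. ]
185 272 300 z 26.8 mid xyz [ 501.1 -420.2   14. ]
190 277 295 z 22.0 mid xyz [ 496.  -418.8   14. ]
200 276 294 z 22.4 mid xyz [ 486.1 -414.9   14. ]
220 275 292 z 22.2 mid xyz [ 465.6 -407.3   14. ]
240 276 283 z 18.6 mid xyz [ 445.1 -397.    14. ]
255 275 281 z 17.5 mid xyz [ 428.8 -390.5   14. ]
262 276 279 z 17.3 mid xyz [ 421.  -387.7   14. ]
tip [ 419.70142245 -387.8373757    14.        ] plunger [ 599.87721519 -459.16401608   14.        ]
eye_far [ 554.4 -288.3   20. ]
eye [ 540.6 -281.4   20. ]
bodyhead [ 450.5 -245.7   34. ]
```

Call:
play_rows(xyz=[[-20,-55,-10],[-40,-110,-20],[-60,-165,-30],[-80,-220,-40],[-100,-270,-50],[-120,-310,-60],[-140,-350,-70],[-146,-364,-80],[-146,-364,-80],[-146,-364,-80]], rot=[[0,0,-0.03],[0,0,-0.06],[0,0,-0.09],[0,0,-0.12],[0,0,-0.15],[0,0,-0.18],[0,0,-0.194],[0,0,-0.194],[0,0,-0.194],[0,0,-0.194]], grip=[1,1,1,1,1,1,1,1,1,1])

```text
time_s: 2.7
eef_pos: [0.4704, -0.0311, 0.33]
eef_rot: [0.0, 0.999, -0.043, -0.0]
wrist_force: [0.5, 0.3, 0.4]
opening: 0.997
grasp_force: 0.0
```

Run:
```python
from h import *
C,P,K,E=cam('wrist');np.savez('/tmp/w2',C=C,P=P,K=K,E=E)
cv2.imwrite('pics/w2.png',C[...,::-1])
```

```text
(no output)
```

View pics/w2.png

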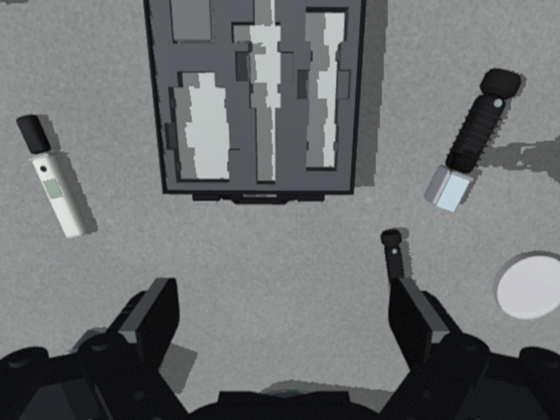

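The case is cut off at the top of the frame, with the meter cutout at (205,125), the pipette cutout with its hook at (266,90) and the refractometer cutout at (327,90). The refractometer is fully in view, from the head end at (445,195) to the eyepiece end at (503,80). I'll shift forward.

Call:
play_rows(xyz=[[60,0,0],[100,0,0],[100,0,0],[100,0,0],[100,0,0],[100,0,0],[100,0,0],[100,0,0],[100,0,0],[100,0,0]], rot=[[0,0,0],[0,0,0],[0,0,0],[0,0,0],[0,0,0],[0,0,0],[0,0,0],[0,0,0],[0,0,0],[0,0,0]], grip=[1,1,1,1,1,1,1,1,1,1])

```text
time_s: 4.0
eef_pos: [0.5699, -0.0383, 0.3303]
eef_rot: [0.0, 0.999, -0.043, -0.0]
wrist_force: [0.7, 0.2, 0.1]
opening: 0.999
grasp_force: 0.0
```

Run:
```python
from h import *
C,P,K,E=cam('wrist');np.savez('/tmp/w3',C=C,P=P,K=K,E=E)
d=np.load('/tmp/w2.npz')
# rectify both pictures onto the plane z=0.038, case region, 3 px/mm along axes
x1,y1,s=690,110,2.5
H,W=600,600
r,c=np.indices((H,W));X=(x1-r/s)/1000;Y=(y1-c/s)/1000
for n,(C_,K_,E_) in dict(a=(C,K,E)).items():
    q=np.stack([X,Y,np.full_like(X,.038),np.ones_like(X)],-1)@np.linalg.inv(E_).T
    u=(K_[0,0]*q[...,0]/q[...,2]+K_[0,2]).astype(np.float32);v=(K_[1,1]*q[...,1]/q[...,2]+K_[1,2]).astype(np.float32)
    im=cv2.remap(C_,u,v,cv2.INTER_CUBIC);cv2.imwrite('pics/foam.png',cv2.convertScaleAbs(im[...,::-1],alpha=1.6))
z=P[...,2];print('foam z',np.nanmedian(z[(z>.034)&(z<.0395)]))
```

```text
foam z 0.037457143716870145
```

View pics/foam.png

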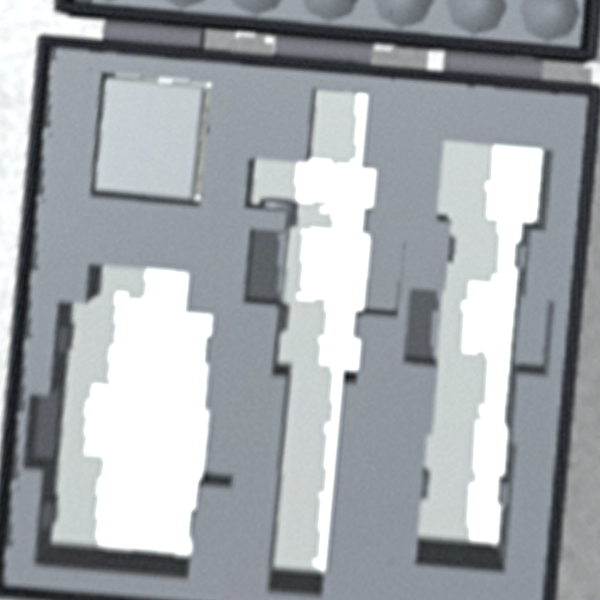

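```bash
cat > fo.py <<'E'
from h import *
d=np.load('/tmp/w3.npz');C,K,E=d['C'],d['K'],d['E']
s=4;a=np.radians(-5.0);O=np.array([570.,-9])  # case-frame origin guess
H,W=920,920
r,c=np.indices((H,W));cx=115-r/s;cy=115-c/s
X=(O[0]+cx*np.cos(a)-cy*np.sin(a))/1000;Y=(O[1]+cx*np.sin(a)+cy*np.cos(a))/1000
q=np.stack([X,Y,np.full_like(X,.038),np.ones_like(X)],-1)@np.linalg.inv(E).T
u=(K[0,0]*q[...,0]/q[...,2]+K[0,2]).astype(np.float32);v=(K[1,1]*q[...,1]/q[...,2]+K[1,2]).astype(np.float32)
im=cv2.remap(C,u,v,cv2.INTER_LINEAR).astype(int)
f=np.median(im[int((115-40)*s):int((115-30)*s),int((115-60)*s):int((115-40)*s)].reshape(-1,3),0)
g=(abs(im-f).max(-1)<14)
def runs(b,o=115):
    e=np.flatnonzero(np.diff(b.astype(int)));e=[0,*e,len(b)-1];return [(round(o-e[i]/s,1),round(o-e[i+1]/s,1)) for i in range(len(e)-1) if not b[e[i]+1] and (e[i+1]-e[i])>10]
if __name__=='__main__':
    print(f)
    for X_ in [107,95,85,75,65,50,35,20,5,-10,-25,-40,-55,-70,-80,-95,-100,-107]: print('x',X_,'y-runs not foam',runs(g[int((115-X_)*s)]))
    for Y_ in [80,70,60,50,40,30,22,-6,-9,-12,-16,-60,-68,-76]: print('y',Y_,'x-runs',runs(g[:,int((115-Y_)*s)]))
E
python3 fo.py
```

```text
[ 93.  98. 102.]
x 107 y-runs not foam [(115.0, np.float64(107.0)), (np.float64(106.2), np.float64(-111.2))]
x 95 y-runs not foam [(np.float64(112.5), np.float64(-113.8))]
x 85 y-runs not foam [(np.float64(112.8), np.float64(106.8)), (np.float64(-16.0), np.float64(-20.8)), (np.float64(-107.8), -114.8)]
x 75 y-runs not foam [(np.float64(112.8), np.float64(106.2)), (np.float64(83.8), np.float64(46.2)), (np.float64(-0.2), np.float64(-21.5)), (np.float64(-107.5), np.float64(-114.5))]
x 65 y-runs not foam [(np.float64(112.8), np.float64(105.5)), (np.float64(84.0), np.float64(46.5)), (np.float64(-0.2), np.float64(-21.5)), (np.float64(-52.0), np.float64(-92.8)), (np.float64(-93.0), np.float64(-96.5)), (np.float64(-107.8), np.float64(-114.5))]
x 50 y-runs not foam [(np.float64(112.8), np.float64(106.8)), (np.float64(84.2), np.float64(46.8)), (np.float64(25.0), np.float64(22.2)), (np.float64(21.8), np.float64(-27.5)), (np.float64(-52.0), np.float64(-92.5)), (np.float64(-92.8), np.float64(-96.8)), (np.float64(-107.5), -114.8)]
x 35 y-runs not foam [(np.float64(112.8), np.float64(105.0)), (np.f
[... 5156 characters left out ...]
oat64(111.8), np.float64(91.5)), (np.float64(85.2), np.float64(-106.2)), (np.float64(-107.2), -114.8)]
y -16 x-runs [(np.float64(111.8), np.float64(91.5)), (np.float64(85.0), np.float64(-106.8)), (np.float64(-107.2), -114.8)]
y -60 x-runs [(np.float64(111.8), np.float64(91.0)), (np.float64(69.2), np.float64(31.2)), (np.float64(30.0), np.float64(21.2)), (np.float64(20.5), np.float64(-89.2)), (np.float64(-90.0), np.float64(-102.0))]
y -68 x-runs [(np.float64(111.5), np.float64(91.5)), (np.float64(69.0), np.float64(-89.2)), (np.float64(-90.0), np.float64(-102.0))]
y -76 x-runs [(np.float64(111.5), np.float64(91.0)), (np.float64(69.8), np.float64(-89.5)), (np.float64(-90.0), np.float64(-102.0))]
```

```bash
sed -i 's/O=np.array(\[570.,-9\])/O=np.array([570.,-9])-16*np.array([np.cos(a),np.sin(a)])/' fo.py
python3 - <<'E'
from fo import *
for Y_ in [80,70,60,50,-8,-10,-13,-60,-68,-76]: print('y',Y_,[(round(float(p)-16,1),round(float(q)-16,1)) for p,q in runs(g[:,int((115-Y_)*s)])])
def w(x,y): return np.array([570,-9])+np.array([[np.cos(a),-np.sin(a)],[np.sin(a),np.cos(a)]])@[x,y]
for n,p in dict(pip=(13,-10.7),ref=(-6,-74.2),met=(-60.8,65.2)).items(): print(n,w(*p).round(1))
# refractometer from w2
D=np.load('/tmp/w2.npz');P=D['P'];C2=D['C'];K2,E2=D['K'],D['E']
sub=np.zeros(P.shape[:2],np.uint8);sub[60:220,415:530]=1
m=((P[...,2]>.008)&(sub>0));t=P[m]*1000;r=cv2.minAreaRect(t[:,:2].astype(np.float32));print('refr',r,t[:,2].max())
print('eye',px(508,75,.02,K2,E2),'head',px(445,202,.02,K2,E2))
for z0 in (8,25):
    k=m&(P[...,2]>z0/1000);print(z0,cv2.minAreaRect((P[k][:,:2]*1000).astype(np.float32)))
go(536,-434,120,-21.6)
E
```

```text
y 80 [(99.0, 91.5), (81.8, 38.0), (37.2, 33.8), (7.8, -4.8), (-5.5, -104.0), (-105.0, -115.8), (-122.5, -129.2)]
y 70 [(99.0, 91.5), (82.0, 37.8), (37.0, 33.8), (7.8, -105.0), (-105.5, -115.8), (-122.5, -130.8)]
y 60 [(99.0, 91.5), (85.0, 37.8), (36.8, 33.5), (8.5, -105.5), (-106.0, -115.8), (-122.5, -130.8)]
y 50 [(99.0, 91.5), (83.5, 37.8), (36.8, 33.5), (8.5, -105.0), (-105.5, -115.8), (-122.5, -130.8)]
y -8 [(99.0, 91.5), (84.8, -106.2), (-107.2, -117.8), (-122.5, -130.8)]
y -10 [(99.0, 91.2), (85.0, -106.2), (-107.2, -118.0), (-122.8, -130.8)]
y -13 [(99.0, 91.5), (85.2, -106.2), (-107.2, -118.2), (-122.5, -130.8)]
y -60 [(99.0, 91.0), (69.2, 31.2), (30.0, 21.2), (20.5, -89.2), (-90.0, -102.0), (-123.0, -130.8)]
y -68 [(99.0, 91.5), (69.0, -89.2), (-90.0, -102.0), (-123.0, -130.8)]
y -76 [(99.0, 91.0), (69.8, -89.5), (-90.0, -102.0), (-123.2, -130.8)]
pip [582.  -20.8]
ref [557.6 -82.4]
met [515.1  61.3]
refr ((478.75677490234375, -252.10218811035156), (37.020999908447266, 164.0601348876953), 65.55725860595703) 40.4451172083401
eye [ 549.34287126 -290.4288175    20.        ] head [ 406.14373329 -227.00193207   20.        ]
8 ((478.75677490234375, -252.10218811035156), (37.020999908447266, 164.0601348876953), 65.55725860595703)
25 ((478.5683898925781, -252.51666259765625), (36.11045455932617, 164.0601348876953), 65.55725860595703)
xyz [-0.1, 397.2, 210.3] rot [-0.0, 0.0, 0.292] now [569.9 -38.3 330.3] yaw -4.9
```

Call:
play_rows(xyz=[[0,57,25],[0,114,50],[0,171,75],[0,228,100],[0,285,130],[0,342,160],[0,397,190],[0,397,210],[0,397,210],[0,397,210]], rot=[[0,0,0.04],[0,0,0.08],[0,0,0.12],[0,0,0.17],[0,0,0.21],[0,0,0.25],[0,0,0.292],[0,0,0.292],[0,0,0.292],[0,0,0.292]], grip=[1,1,1,1,1,1,1,1,1,1])

```text
time_s: 5.3
eef_pos: [0.537, -0.4327, 0.1213]
eef_rot: [0.0, 0.982, -0.187, 0.0]
wrist_force: [-0.2, 0.4, 0.0]
opening: 1.0
grasp_force: 0.0
```

Run:
```python
from h import *
C,P,K,E=cam('wrist');np.savez('/tmp/w4',C=C,P=P,K=K,E=E)
M=T();a=np.radians(-21.6);t=np.array([np.cos(a),np.sin(a)]);n=np.array([-t[1],t[0]])
Q=P[...,:2]*1000-np.array([535.9,-433.8]);A=Q@t;B=Q@n;z=P[...,2]
for lo,hi in [(-45,-30),(-25,-5),(5,25),(25,32)]:
    m=(A>lo)&(A<hi)&(abs(B)<25)&(z>.018);print(lo,hi,m.sum(),np.percentile(B[m],[1,99]).round(1) if m.sum() else '')
m=(abs(B)<30)&(z>.012)&(abs(A)<130);print('A range z>12',np.percentile(A[m],[.2,99.8]).round(1))
m=(abs(B)<30)&(z>.024)&(abs(A)<130);print('A range z>24',np.percentile(A[m],[.2,1,99,99.8]).round(1))
go(536,-434,20,-21.6)
```

```text
-45 -30 480 [-13.9  15.4]
-25 -5 1242 [-14.   15.2]
5 25 7168 [-24.7  24.3]
25 32 525 [-13.9  15.2]
A range z>12 [-119.5   69.6]
A range z>24 [-34.7 -31.8  36.7  38.5]
xyz [-1.1, 1.4, 102.0] rot [0.001, -0.002, 0.002] now [ 537.3 -433.   122. ] yaw -21.5
```

Call:
play_rows(xyz=[[-1,1,40],[-1,1,80],[-1,1,102],[-1,1,102],[-1,1,102],[-1,1,102],[-1,1,102],[-1,1,102],[-1,1,102],[-1,1,102]], rot=[[0,0,0],[0,0,0],[0,0,0],[0,0,0],[0,0,0],[0,0,0],[0,0,0],[0,0,0],[0,0,0],[0,0,0]], grip=[1,1,1,1,0,0,0,0,0,0])

```text
time_s: 6.6
eef_pos: [0.5356, -0.4352, 0.0198]
eef_rot: [0.001, 0.982, -0.188, 0.001]
wrist_force: [-0.8, 0.3, 5.4]
opening: 0.34
grasp_force: 61.1
```

Run:
```python
from h import *
go(536,-434,120,-21.6);go(581,-21,100,-5)
```

```text
xyz [0.2, -1.2, -100.2] rot [0.001, -0.002, -0.0] now [ 535.6 -435.2   19.8] yaw -21.6
xyz [-110.2, -401.8, -80.9] rot [0.001, -0.002, -0.29] now [ 535.6 -435.2   19.8] yaw -21.6
```

Call:
play_rows(xyz=[[0,0,-40],[0,-10,-80],[-15,-65,-100],[-30,-120,-100],[-45,-175,-100],[-60,-230,-100],[-75,-285,-100],[-90,-340,-100],[-110,-402,-100],[-110,-402,-100]], rot=[[0,0,0],[0,0,0],[0,0,-0.04],[0,0,-0.08],[0,0,-0.12],[0,0,-0.16],[0,0,-0.2],[0,0,-0.25],[0,0,-0.29],[0,0,-0.29]], grip=[0,0,0,0,0,0,0,0,0,0])

```text
time_s: 7.85
eef_pos: [0.58, -0.0158, 0.1179]
eef_rot: [-0.001, 0.999, -0.041, -0.001]
wrist_force: [-0.7, -0.4, -0.4]
opening: 0.343
grasp_force: 60.2
```

Run:
```python
from h import *
C,P,K,E=cam('wrist');np.savez('/tmp/w5',C=C,P=P,K=K,E=E)
cv2.imwrite('pics/w5.png',C[...,::-1])
print(readout.get_obs()['grasp_force']);go(581,-21,70,-5)
```

```text
60.246507126375946
xyz [1.1, 3.2, 48.0] rot [-0.0, 0.001, 0.004] now [580.2 -17.7 118. ] yaw -4.8
```

View pics/w5.png

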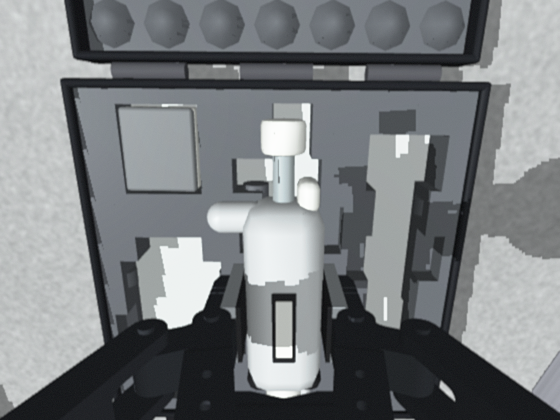

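The pipette is held level, with the knob end at about (284,120), the hook on the left at (215,217) and the pipette cutout behind it. I'll measure the knob in the tool frame.

Run:
```python
from h import *
d=np.load('/tmp/w5.npz');P,K,E=d['P'],d['K'],d['E']
print('tool z world',T()[:3,3])
z=P[...,2];m=(z>.09);m[:, :200]=0;m[:,340:]=0;m[270:]=0
Q=(np.linalg.inv(T())@np.append(P[m]*1,np.ones((m.sum(),1)),1).T).T[:,:3]*1000
k=np.abs(Q[:,1])<14;kn=Q[k&(Q[:,0]>50)]
print('tool x max',np.percentile(Q[k,0],[99,99.9]),'knob y',np.percentile(kn[:,1],[1,99]),'knob z',np.percentile(kn[:,2],[1,50]))
hs=Q[(Q[:,0]>15)&(Q[:,0]<35)];print('housing x15-35 top z',np.percentile(hs[:,2],[1,5]),'y',np.percentile(hs[np.abs(hs[:,1])<22][:,1],[2,98]))
print('hook y min',Q[:,1].min())
# knob's silhouette far edge at pixel (284,120)
c=np.array(E);print(px(284,120,T()[2,3]-.006+.0,K,E))
# cutout plunger end in this picture: pixel rows at col 284
g=d['C'].astype(int)
print(g[95:125,292].tolist()[::2])
```

```text
tool z world [ 0.5802276  -0.01772885  0.11802357]
tool x max [69.89961866 70.16195485] knob y [-10.67730994   4.62272629] knob z [-2.38796579  0.73519909]
housing x15-35 top z [-8.85984978 -8.34257336] y [-19.90824363  11.412088  ]
hook y min -31.675674271143166
[649.76833609 -20.82631054 112.02356946]
[[122, 127, 132], [121, 128, 132], [122, 128, 132], [119, 125, 130], [142, 147, 150], [166, 170, 170], [166, 170, 168], [162, 168, 166], [165, 171, 170], [165, 171, 169], [164, 170, 169], [162, 167, 167], [120, 122, 120], [183, 187, 182], [241, 243, 241]]
```

Run:
```python
from h import *
a=np.radians(-5.0);Rm=np.array([[np.cos(a),-np.sin(a)],[np.sin(a),np.cos(a)]]);O=np.array([570.,-9])
C,P,K,E=cam('wrist');go(581,-21,70,-5)
s=4
r,c=np.indices((800,920));cx=115-r/s;cy=115-c/s
X=(O[0]+cx*Rm[0,0]+cy*Rm[0,1])/1000;Y=(O[1]+cx*Rm[1,0]+cy*Rm[1,1])/1000
q=np.stack([X,Y,np.full_like(X,.038),np.ones_like(X)],-1)@np.linalg.inv(E).T
u=(K[0,0]*q[...,0]/q[...,2]+K[0,2]).astype(np.float32);v=(K[1,1]*q[...,1]/q[...,2]+K[1,2]).astype(np.float32)
im=cv2.remap(C,u,v,cv2.INTER_LINEAR).astype(int);gm=im.sum(-1)/3
f=np.median(im[int((115-40)*s):int((115-30)*s),int((115-40)*s):int((115-30)*s)].reshape(-1,3),0);g=abs(im-f).max(-1)<14
def runs(b):
    e=np.flatnonzero(np.diff(b.astype(int)));return [(round(115-e[i]/s,1),round(115-e[i+1]/s,1)) for i in range(len(e)-1) if not b[e[i]+1] and e[i+1]-e[i]>10]
print(f)
for x in (82,78,74,65,60,55,50): print(x,[tuple(map(float,t)) for t in runs(g[int((115-x)*s)])])
for y in (-4,-12,-17,-60,-68,60): print('y',y,[tuple(map(float,t)) for t in runs(g[:,int((115-y)*s)])])
t=np.linalg.inv(E)
# held knob & housing in tool frame by pixels
he=np.array(vision.camera('wrist')['hand_eye'])
for u_,v_,zt in ((262,140,-.0),(305,140,0.),(243,260,.006),(322,260,.006)):
    ray=he[:3,:3]@np.linalg.inv(K)@[u_,v_,1];print(u_,v_,((he[:3,3]+ray*(zt-he[2,3])/ray[2])*1000).round(1))
```

```text
xyz [0.7, 1.5, 48.2] rot [0.0, 0.0, 0.002] now [580.5 -19.4 118.2] yaw -4.9
[117. 123. 128.]
82 [(106.5, 87.0), (51.2, 45.5), (2.0, -19.2), (-68.5, -78.8)]
78 [(106.0, 87.2), (84.8, 46.5), (2.2, -20.5), (-58.2, -79.0)]
74 [(113.8, 106.2), (105.8, 87.2), (84.8, 46.5), (6.5, -18.8), (-58.5, -79.0)]
65 [(113.8, 105.5), (105.0, 87.5), (85.0, 46.8), (6.5, -18.8), (-52.0, -85.5), (-85.8, -96.2), (-107.8, -114.5)]
60 [(104.5, 92.0), (84.8, 46.8), (6.2, -19.0), (-51.8, -85.0), (-85.2, -96.2)]
55 [(113.8, 107.0), (106.5, 97.2), (96.8, 92.2), (85.0, 46.8), (24.8, 22.0), (21.2, -11.5), (-12.2, -24.2), (-51.8, -85.0), (-85.2, -96.2), (-107.8, -114.5)]
50 [(113.8, 106.8), (106.0, 98.0), (85.0, 46.8), (25.0, 21.8), (21.5, -11.5), (-12.2, -24.5), (-37.8, -51.8), (-52.2, -85.0), (-85.2, -96.2)]
y -4 [(110.8, 91.5), (85.5, 77.5), (77.0, 29.8), (28.2, -29.2), (-29.5, -35.8), (-36.0, -82.8)]
y -12 [(110.8, 91.5), (85.2, 77.5), (76.8, 57.2), (28.0, -29.2), (-29.5, -35.8), (-36.0, -79.2), (-79.5, -82.8)]
y -17 [(110.8, 91.8)]
y -60 [(110.8, 91.2), (81.8, 69.8), (69.0, -41.5)]
y -68 [(110.8, 91.2), (81.8, 69.5), (69.2, -51.0)]
y 60 [(111.0, 92.0), (81.5, 37.0), (7.8, -54.8)]
262 140 [63.8 -8.1  0. ]
305 140 [63.8  6.4  0. ]
243 260 [ 16.8 -16.7   6. ]
322 260 [16.8 14.2  6. ]
```

Run:
```python
from h import *
go(580.3,-21.7,64,-5)
```

```text
xyz [-0.2, 1.2, 54.2] rot [0.0, 0.0, 0.0] now [580.6 -20.5 118.2] yaw -5.0
```

Call:
play_rows(xyz=[[0,1,20],[0,1,40],[0,1,54],[0,1,54],[0,1,54],[0,1,54],[0,1,54],[0,1,54],[0,1,54],[0,1,54]], rot=[[0,0,0],[0,0,0],[0,0,0],[0,0,0],[0,0,0],[0,0,0],[0,0,0],[0,0,0],[0,0,0],[0,0,0]], grip=[0,0,0,0,0,0,0,0,0,0])

```text
time_s: 9.25
eef_pos: [0.5806, -0.0211, 0.0643]
eef_rot: [-0.0, 0.999, -0.044, 0.0]
wrist_force: [-0.7, 0.8, -0.6]
opening: 0.336
grasp_force: 60.2
```

Run:
```python
from h import *
go(580.3,-21.7,48,-5)
```

```text
xyz [-0.2, 0.6, 16.3] rot [-0.0, -0.0, 0.0] now [580.6 -21.1  64.3] yaw -5.0
```

Call:
play_rows(xyz=[[0,0.5,2],[0,0.5,4],[0,0.5,6],[0,0.5,8],[0,0.5,10],[0,0.5,12],[0,0.5,14],[0,0.5,15],[0,0.5,16],[0,0.5,16]], rot=[[0,0,0],[0,0,0],[0,0,0],[0,0,0],[0,0,0],[0,0,0],[0,0,0],[0,0,0],[0,0,0],[0,0,0]], grip=[0,0,0,0,0,0,0,0,0,0])

```text
time_s: 10.5
eef_pos: [0.5805, -0.0217, 0.0482]
eef_rot: [-0.0, 0.999, -0.044, -0.0]
wrist_force: [0.3, 0.5, -0.7]
opening: 0.337
grasp_force: 60.2
```

Call:
play_rows(xyz=[[0,0,1],[0,0,2],[0,0,3],[0,0,4],[0,0,4],[0,0,4],[0,0,4],[0,0,4],[0,0,4],[0,0,-20]], rot=[[0,0,0],[0,0,0],[0,0,0],[0,0,0],[0,0,0],[0,0,0],[0,0,0],[0,0,0],[0,0,0],[0,0,0]], grip=[0,0,0,0,0,0.41,0.41,0.41,0.41,0.41])

```text
time_s: 11.75
eef_pos: [0.579, -0.0211, 0.0668]
eef_rot: [-0.0, 0.999, -0.043, -0.002]
wrist_force: [-0.9, 0.1, -0.4]
opening: 0.41
grasp_force: 0.0
```

Call:
play_rows(xyz=[[0,0,-20],[0,0,-20],[0,0,-20],[0,0,-20],[0,0,-20],[0,0,-20],[0,0,-20],[0,0,-20],[0,0,-20],[0,0,-20]], rot=[[0,0,0],[0,0,0],[0,0,0],[0,0,0],[0,0,0],[0,0,0],[0,0,0],[0,0,0],[0,0,0],[0,0,0]], grip=[0,0,0,0,0,0,0,0,0,0])

```text
time_s: 13.0
eef_pos: [0.5805, -0.0217, 0.0883]
eef_rot: [-0.0, 0.999, -0.044, 0.0]
wrist_force: [-0.1, -0.6, 0.7]
opening: 0.001
grasp_force: 0.0
```

```bash
cat > chk.py <<'E'
from h import *
import sys
C,P,K,E=cam('wrist');np.savez('/tmp/chk',C=C,P=P,K=K,E=E)
a=np.radians(-5.0);t=np.array([np.cos(a),np.sin(a)]);n=np.array([-t[1],t[0]])
Q=P[...,:2]*1000-np.array([570,-9]);A=Q@t;B=Q@n;z=P[...,2]*1000
def zat(x,y,w=4):
    m=(abs(A-x)<w)&(abs(B-y)<w);return (m.sum(),np.nanpercentile(z[m],[50,90]).round(1).tolist()) if m.sum() else None
for p in eval(sys.argv[1]): print(p,zat(*p))
print(readout.get_obs()['wrist_force'],readout.get_obs()['opening']);go(*eval(sys.argv[2]))
E
python3 chk.py "[(30,-10.7),(45,-10.7),(-20,-10.7),(77,-10.7),(20,-40)]" "(580,-21.7,75,-5)"
```

```text
(30, -10.7) (np.int64(307), [53.2, 133.5])
(45, -10.7) (np.int64(305), [52.8, 53.6])
(-20, -10.7) None
(77, -10.7) (np.int64(313), [46.5, 47.5])
(20, -40) (np.int64(1443), [129.7, 136.8])
[ 0.07349888  0.56421002 -0.51399915] -0.001810878014380761
xyz [-0.5, 0.1, 13.3] rot [0.0, 0.0, 0.0] now [580.5 -21.7  88.3] yaw -5.0
```

Call:
play_rows(xyz=[[0,0,8],[0,0,14],[0,0,17],[0,0,19],[0,0,21],[0,0,23],[0,0,24],[0,0,25],[0,0,26],[0,0,26]], rot=[[0,0,0],[0,0,0],[0,0,0],[0,0,0],[0,0,0],[0,0,0],[0,0,0],[0,0,0],[0,0,0],[0,0,0]], grip=[0,0,0,0,0,0,0,0,0,0])

```text
time_s: 14.3
eef_pos: [0.5809, -0.0215, 0.0631]
eef_rot: [-0.0, 0.999, -0.044, 0.0]
wrist_force: [-1.3, 2.4, 9.5]
opening: 0.0
grasp_force: 4.6
```

Call:
play_rows(xyz=[[0,0,1],[0,0,1.5],[0,0,1.5],[0,0,1.5],[0,0,1.5],[0,0,-20],[0,0,-60],[0,0,-60],[0,0,-60],[0,0,-60]], rot=[[0,0,0],[0,0,0],[0,0,0],[0,0,0],[0,0,0],[0,0,0],[0,0,0],[0,0,0],[0,0,0],[0,0,0]], grip=[0,0,0,0,0,0,0,0.5,1,1])

```text
time_s: 15.55
eef_pos: [0.5793, -0.0215, 0.1206]
eef_rot: [-0.0, 0.999, -0.044, -0.002]
wrist_force: [0.1, -0.9, -0.7]
opening: 0.633
grasp_force: 0.0
```

```bash
python3 chk.py "[(-20,-10.7),(0,-10.7),(15,-10.7),(30,-10.7),(45,-10.7),(77,-10.7),(-50,-10.7),(60,-35)]" "(420,-240,260,-24)"
```

```text
(-20, -10.7) (np.int64(91), [42.3, 43.6])
(0, -10.7) (np.int64(160), [44.4, 45.2])
(15, -10.7) (np.int64(176), [44.4, 45.3])
(30, -10.7) (np.int64(187), [43.6, 44.4])
(45, -10.7) (np.int64(199), [43.4, 44.4])
(77, -10.7) (np.int64(218), [37.0, 38.0])
(-50, -10.7) (np.int64(122), [36.8, 37.6])
(60, -35) (np.int64(197), [37.6, 38.3])
[-0.03077883  1.13291048  0.86877806] 0.7294825190031341
xyz [-140.2, 231.5, -139.0] rot [0.0, 0.003, 0.332] now [579.5 -21.5 120.7] yaw -5.0
```

Run:
```python
from h import *
go(415,-223,200,-24.4)
```

```text
xyz [-146.5, 215.0, -78.9] rot [0.0, 0.003, 0.339] now [579.5 -21.5 120.7] yaw -5.0
```

Call:
play_rows(xyz=[[-10,15,-40],[-40,60,-79],[-70,105,-79],[-100,150,-79],[-130,190,-79],[-146,215,-79],[-146,215,-79],[-146,215,-79],[-146,215,-79],[-146,215,-79]], rot=[[0,0,0.03],[0,0,0.09],[0,0,0.15],[0,0,0.22],[0,0,0.28],[0,0,0.339],[0,0,0.339],[0,0,0.339],[0,0,0.339],[0,0,0.339]], grip=[1,1,1,1,1,1,1,1,1,1])

```text
time_s: 16.85
eef_pos: [0.4168, -0.2224, 0.2011]
eef_rot: [-0.0, 0.978, -0.211, -0.0]
wrist_force: [0.4, -0.4, -0.5]
opening: 0.999
grasp_force: 0.0
```

Run:
```python
from h import *
C,P,K,E=cam('wrist');cv2.imwrite('pics/w6.png',C[...,::-1])
M=T();z=P[...,2]
m=(z>.008)&(z<.06);m[290:]=0
k,L,s,_=cv2.connectedComponentsWithStats(m.astype(np.uint8))
for i in range(1,k):
    if s[i,4]<500: continue
    p=P[L==i]*1000;r=cv2.minAreaRect(p[:,:2].astype(np.float32));print(s[i],np.round(r[0],1),np.round(r[1],1),round(r[2],1),'zmax',np.percentile(p[:,2],99).round(1))
go(488,-256,120,-24.4)
```

```text
[    0     0   167   290 32810] [505.6 -74.8] [138.9 254.1] 57.2 zmax 41.9
[ 263    0   52  212 8088] [ 476.2 -251.3] [ 38.4 159.3] 64.7 zmax 38.6
[ 420  218  107   72 6298] [ 284.5 -358.9] [97.3 70.9] 66.7 zmax 16.7
[236 253  44  37 915] [ 348.1 -163.4] [46.3 24.9] 3.2 zmax 26.5
xyz [78.8, 1.2, 81.1] rot [-0.0, 0.0, 0.001] now [ 416.7 -222.5  201.2] yaw -24.3
```

View pics/w6.png

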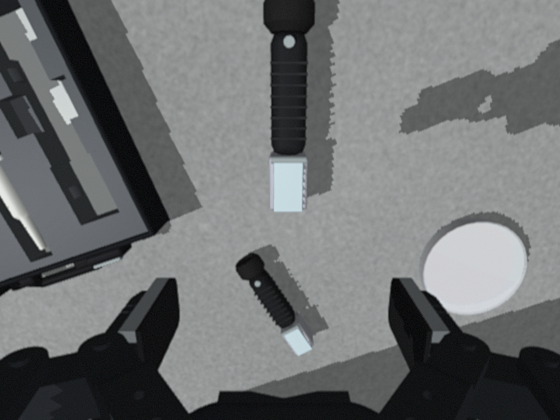

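Wrist picture: the large refractometer runs from the head end at (288,212), past the body at (289,100), to the eyepiece at the top. The small look-alike at (272,305) is clearly shorter, so the upper one is mine.

Run:
```python
from h import *
C,P,K,E=cam('wrist');M=np.linalg.inv(T());go(488,-256,120,-24.4)
Q=(P*1000).reshape(-1,3);Q=(M[:3,:3]@Q.T).T+M[:3,3]*1000;Q=Q.reshape(P.shape)
for v in (10,40,80,110,140,170,190,205,212):
    m=(P[v,:,2]>.012)&(np.arange(560)>230)&(np.arange(560)<340);u=np.where(m)[0];print(v,u.min(),u.max(),'tool x',np.nanmedian(Q[v,m,0]).round(1),'y',Q[v,u[[0,-1]],1].round(1),'z',np.nanpercentile(P[v,m,2],90).round(4))
m=(P[...,2]>.026)&(np.abs(Q[...,1])<25);m[230:]=0;print('head end tool x',np.percentile(Q[m][:,0],[.2,1,2]))
q=np.linalg.inv(T())@np.append(px(288,212,.036,K,E)/1000,1);print(q*1000)
```

```text
xyz [78.8, 1.0, 81.2] rot [-0.0, 0.0, 0.001] now [ 416.7 -222.6  201.2] yaw -24.3
10 263 314 tool x 136.4 y [-16.   21.9] z 0.0382
40 271 305 tool x 117.4 y [-10.2  15.3] z 0.0349
80 271 306 tool x 89.7 y [-10.5  16.6] z 0.0334
110 271 305 tool x 67.8 y [-10.7  16.3] z 0.0338
140 271 304 tool x 44.8 y [-11.   15.7] z 0.034
170 269 307 tool x 21.4 y [-12.7  18.6] z 0.0372
190 269 306 tool x 4.8 y [-12.9  17.8] z 0.0373
205 269 306 tool x -8.0 y [-13.1  18.1] z 0.0371Traceback (most recent call last):
  File "<stdin>", line 5, in <module>
    return umr_minimum(a, axis, None, out, keepdims, initial, where)
ValueError: zero-size array to reduction operation minimum which has no identity
```

Call:
play_rows(xyz=[[50,3.5,40],[79,3.5,90],[79,3.5,140],[79,3.5,177],[79,3.5,177],[79,3.5,177],[79,3.5,177],[79,3.5,177],[79,3.5,177],[79,3.5,177]], rot=[[0,0,0],[0,0,0],[0,0,0],[0,0,0],[0,0,0],[0,0,0],[0,0,0],[0,0,0],[0,0,0],[0,0,0]], grip=[1,1,1,1,1,1,0,0,0,0])

```text
time_s: 18.2
eef_pos: [0.4874, -0.2594, 0.0253]
eef_rot: [0.0, 0.977, -0.212, 0.001]
wrist_force: [-0.9, 0.7, 5.2]
opening: 0.315
grasp_force: 59.8
```

Run:
```python
from h import *
print(readout.get_obs()['grasp_force']);go(557.3,-83.4,120,-5)
```

```text
59.778905510902405
xyz [-9.0, -189.1, -94.8] rot [0.001, -0.001, -0.339] now [ 487.4 -259.4   25.3] yaw -24.4
```

Call:
play_rows(xyz=[[0,0,-45],[0,0,-90],[-2,-50,-95],[-4,-100,-95],[-7,-150,-95],[-9,-189,-95],[-9,-189,-95],[-9,-189,-95],[-9,-189,-95],[-9,-189,-95]], rot=[[0,0,0],[0,0,0],[0,0,-0.08],[0,0,-0.16],[0,0,-0.25],[0,0,-0.339],[0,0,-0.339],[0,0,-0.339],[0,0,-0.339],[0,0,-0.339]], grip=[0,0,0,0,0,0,0,0,0,0])

```text
time_s: 19.45
eef_pos: [0.5565, -0.0842, 0.1192]
eef_rot: [0.0, 0.999, -0.044, -0.0]
wrist_force: [0.5, -0.2, -2.4]
opening: 0.315
grasp_force: 59.9
```

Run:
```python
from h import *
C,P,K,E=cam('wrist');M=np.linalg.inv(E@np.linalg.inv(np.array(vision.camera('wrist')['hand_eye'])))
Q=P@M[:3,:3].T*1000+M[:3,3]*1000
m=(P[...,2]>.085)&(abs(Q[...,1])<30)&(Q[...,0]>25);q=Q[m]
print('x end',np.percentile(q[:,0],[98,99,99.8]))
for lo,hi in ((28,42),(48,55),(58,68)):
    k=(q[:,0]>lo)&(q[:,0]<hi);y=q[k,1];print(lo,hi,k.sum(),np.percentile(y,[1,99]).round(1),'topz',np.percentile(q[k,2],5).round(1))
go(557.3,-83.4,71,-5)
```

```text
x end [70.92081165 71.11510165 71.22678836]
28 42 3052 [-14.2  12.7] topz -9.7
48 55 1893 [-19.   17.7] topz -13.3
58 68 3620 [-19.1  17.8] topz -13.3
xyz [0.6, -0.6, 48.3] rot [0.0, -0.0, -0.001] now [556.6 -83.9 119.3] yaw -5.1
```

Call:
play_rows(xyz=[[1,-0.5,25],[1,-0.5,45],[1,-0.5,49],[1,-0.5,51],[1,-0.5,53],[1,-0.5,56],[1,-0.5,59],[1,-0.5,62],[1,-0.5,64],[1,-0.5,64]], rot=[[0,0,0],[0,0,0],[0,0,0],[0,0,0],[0,0,0],[0,0,0],[0,0,0],[0,0,0],[0,0,0],[0,0,0]], grip=[0,0,0,0,0,0,0,0,0,0])

```text
time_s: 20.8
eef_pos: [0.5577, -0.0827, 0.055]
eef_rot: [-0.0, 0.999, -0.044, -0.0]
wrist_force: [-0.3, -0.3, -1.4]
opening: 0.315
grasp_force: 59.9
```

Call:
play_rows(xyz=[[0,0.6,2],[0,0.6,4],[0,0.6,6],[0,0.6,8],[0,0.6,9],[0,0.6,9],[0,0.6,9],[0,0.6,9],[0,0.6,9],[0,0.6,-10]], rot=[[0,0,0],[0,0,0],[0,0,0],[0,0,0],[0,0,0],[0,0,0],[0,0,0],[0,0,0],[0,0,0],[0,0,0]], grip=[0,0,0,0,0,0,0.39,0.39,0.39,0.39])

```text
time_s: 22.05
eef_pos: [0.5567, -0.0828, 0.0645]
eef_rot: [-0.0, 0.999, -0.043, -0.001]
wrist_force: [0.8, -0.3, -0.3]
opening: 0.392
grasp_force: 0.0
```

Call:
play_rows(xyz=[[0,0,-20],[0,0,-20],[0,0,-20],[0,0,-20],[0,0,-20],[0,0,-20],[0,0,-20],[0,0,-20],[0,0,-20],[0,0,-20]], rot=[[0,0,0],[0,0,0],[0,0,0],[0,0,0],[0,0,0],[0,0,0],[0,0,0],[0,0,0],[0,0,0],[0,0,0]], grip=[0.39,0.39,0,0,0,0,0,0,0,0])

```text
time_s: 23.3
eef_pos: [0.5578, -0.0834, 0.0853]
eef_rot: [-0.0, 0.999, -0.044, 0.0]
wrist_force: [-0.1, 0.7, -0.0]
opening: -0.0
grasp_force: 0.0
```

```bash
python3 chk.py "[(25,-74),(35,-74),(45,-74),(60,-74),(30,-40)]" "(557.5,-83.4,62,-5)"
```

```text
(25, -74) (np.int64(297), [54.1, 54.9])
(35, -74) (np.int64(373), [53.4, 56.0])
(45, -74) (np.int64(326), [57.9, 59.3])
(60, -74) (np.int64(403), [58.1, 59.3])
(30, -40) (np.int64(247), [37.5, 38.4])
[-0.27821859  0.21419094 -0.61057732] -0.0005190917138961504
xyz [-0.3, 0.0, 23.3] rot [0.0, -0.0, 0.0] now [557.8 -83.4  85.3] yaw -5.0
```

Call:
play_rows(xyz=[[0,0,8],[0,0,12],[0,0,14],[0,0,16],[0,0,18],[0,0,20],[0,0,22],[0,0,23],[0,0,24],[0,0,24.5]], rot=[[0,0,0],[0,0,0],[0,0,0],[0,0,0],[0,0,0],[0,0,0],[0,0,0],[0,0,0],[0,0,0],[0,0,0]], grip=[0,0,0,0,0,0,0,0,0,0])

```text
time_s: 24.6
eef_pos: [0.5571, -0.0832, 0.0627]
eef_rot: [-0.0, 0.999, -0.043, -0.001]
wrist_force: [-12.8, 3.1, 28.8]
opening: 0.004
grasp_force: 14.0
```

Call:
play_rows(xyz=[[0,0,0.5],[0,0,0.5],[0,0,-40],[0,0,-60],[0,0,-60],[0,0,-60],[0,0,-60],[0,0,-60],[0,0,-60],[0,0,-60]], rot=[[0,0,0],[0,0,0],[0,0,0],[0,0,0],[0,0,0],[0,0,0],[0,0,0],[0,0,0],[0,0,0],[0,0,0]], grip=[0,0,0,0,0.5,1,1,1,1,1])

```text
time_s: 25.85
eef_pos: [0.5577, -0.0834, 0.1206]
eef_rot: [-0.0, 0.999, -0.044, -0.0]
wrist_force: [-0.5, -0.1, 0.2]
opening: 1.004
grasp_force: 0.0
```

```bash
python3 chk.py "[(-60,-74),(-30,-74),(-15,-74),(0,-74),(15,-74),(25,-74),(35,-74),(45,-74),(60,-74)]" "(425,335,200,135)"; python3 -c "
from h import *
go(425+0,335,250,135)"
```

```text
(-60, -74) (np.int64(130), [46.7, 47.3])
(-30, -74) (np.int64(152), [43.5, 44.3])
(-15, -74) (np.int64(160), [43.4, 44.1])
(0, -74) (np.int64(199), [43.5, 175.6])
(15, -74) (np.int64(189), [43.3, 44.2])
(25, -74) (np.int64(183), [43.3, 44.5])
(35, -74) (np.int64(213), [42.3, 45.2])
(45, -74) (np.int64(203), [47.6, 48.9])
(60, -74) (np.int64(239), [47.5, 48.7])
[-0.23746736  1.29837829 -0.77700864] 1.0035038416267605
xyz [-168.7, -405.2, -79.3] rot [-0.0, 0.0, -2.443] now [557.8 -83.4 120.7] yaw -5.0
xyz [-168.7, -405.2, -129.3] rot [-0.0, 0.0, -2.443] now [557.8 -83.4 120.7] yaw -5.0
```

```bash
python3 -c "
from h import *
go(526,353,200,135)"
```

```text
xyz [-69.7, -431.9, -79.3] rot [-0.0, 0.0, -2.443] now [557.8 -83.4 120.7] yaw -5.0
```

Call:
play_rows(xyz=[[0,-10,-40],[-10,-60,-79],[-20,-110,-79],[-30,-160,-79],[-40,-210,-79],[-50,-260,-79],[-55,-310,-79],[-60,-360,-79],[-65,-410,-79],[-70,-432,-79]], rot=[[0,0,-0.15],[0,0,-0.3],[0,0,-0.45],[0,0,-0.6],[0,0,-0.75],[0,0,-0.9],[0,0,-1.05],[0,0,-1.2],[0,0,-1.35],[0,0,-1.5]], grip=[1,1,1,1,1,1,1,1,1,1])

```text
time_s: 27.15
eef_pos: [0.5251, 0.3558, 0.1998]
eef_rot: [-0.0, 0.758, 0.652, 0.0]
wrist_force: [0.1, -0.3, 0.9]
opening: 0.996
grasp_force: 0.0
```

Call:
play_rows(xyz=[[0,0,0],[0,0,0],[0,0,0],[0,0,0],[0,0,0],[0,0,0],[0,0,0],[0,0,0],[0,0,0],[0,0,0]], rot=[[0,0,-0.16],[0,0,-0.32],[0,0,-0.48],[0,0,-0.64],[0,0,-0.8],[0,0,-0.943],[0,0,-0.943],[0,0,-0.943],[0,0,-0.943],[0,0,-0.943]], grip=[1,1,1,1,1,1,1,1,1,1])

```text
time_s: 28.4
eef_pos: [0.5257, 0.3531, 0.1998]
eef_rot: [0.0, 0.383, 0.924, 0.0]
wrist_force: [0.4, 0.0, -0.4]
opening: 0.998
grasp_force: 0.0
```

Run:
```python
from h import *
C,P,K,E=cam('wrist');cv2.imwrite('pics/w7.png',C[...,::-1]);M=np.linalg.inv(E@np.linalg.inv(np.array(vision.camera('wrist')['hand_eye'])))
Q=P@M[:3,:3].T*1000+M[:3,3]*1000;z=P[...,2]
for z0 in (.008,.022):
    m=(z>z0)&(z<.06)&(abs(Q[...,1])<80);m[320:]=0
    k,L,s,_=cv2.connectedComponentsWithStats(m.astype(np.uint8))
    for i in range(1,k):
        if s[i,4]<800: continue
        r=cv2.minAreaRect(Q[L==i][:,:2].astype(np.float32));print(s[i],'tool',np.round(r[0],1),np.round(r[1],1),round(r[2],1),'z',np.percentile(z[L==i],95).round(4))
go(484,395,120,135)
```

```text
[ 248   42   75  147 9884] tool [59.8  2.7] [ 58.2 116.4] 89.1 z 0.0291
[ 194  222   54   54 1311] tool [-58.7 -62.2] [22.5 61.5] 39.3 z 0.0174
[ 248   42   75  130 9017] tool [68.   2.5] [57.2 99. ] 89.0 z 0.0292
xyz [59.1, 0.1, 79.8] rot [0.0, -0.0, -0.001] now [525.7 353.1 199.8] yaw 135.0
```

View pics/w7.png

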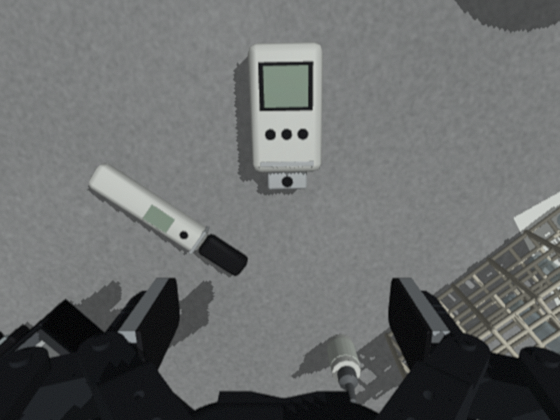

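Wrist picture: the meter box runs from (285,45) to (285,165), with its tongue at (287,182) pointing towards tool −x as planned. The tester is on the left and stays clear of the fingers.

Call:
play_rows(xyz=[[50,3,40],[68,3.5,90],[68,3.5,140],[68,3.5,182],[68,3.5,182],[68,3.5,182],[68,3.5,182],[68,3.5,182],[68,3.5,182],[68,3.5,182]], rot=[[0,0,-0.016],[0,0,-0.016],[0,0,-0.016],[0,0,-0.016],[0,0,-0.016],[0,0,-0.016],[0,0,-0.016],[0,0,-0.016],[0,0,-0.016],[0,0,-0.016]], grip=[1,1,1,1,1,1,0,0,0,0])

```text
time_s: 29.75
eef_pos: [0.4816, 0.4044, 0.0204]
eef_rot: [0.001, 0.375, 0.927, 0.001]
wrist_force: [-1.1, -1.7, 7.5]
opening: 0.669
grasp_force: 66.2
```

Run:
```python
from h import *
print(readout.get_obs()['grasp_force']);go(514.3,62.4,120,175)
```

```text
66.19044899940491
xyz [-261.7, -222.5, -100.1] rot [0.003, 0.002, -0.683] now [481.6 404.4  20.4] yaw 135.9
```

Call:
play_rows(xyz=[[0,0,-45],[0,0,-90],[-40,-35,-100],[-80,-70,-100],[-120,-105,-100],[-160,-140,-100],[-200,-175,-100],[-240,-205,-100],[-262,-223,-100],[-262,-223,-100]], rot=[[0,0,0],[0,0,0],[0,0,-0.1],[0,0,-0.2],[0,0,-0.3],[0,0,-0.4],[0,0,-0.5],[0,0,-0.6],[0,0,-0.683],[0,0,-0.683]], grip=[0,0,0,0,0,0,0,0,0,0])

```text
time_s: 31.0
eef_pos: [0.5136, 0.0592, 0.1186]
eef_rot: [0.001, 0.045, 0.999, -0.0]
wrist_force: [-0.4, 0.1, -1.1]
opening: 0.665
grasp_force: 65.3
```

Run:
```python
from h import *
C,P,K,E=cam('wrist');M=np.linalg.inv(E@np.linalg.inv(np.array(vision.camera('wrist')['hand_eye'])))
Q=P@M[:3,:3].T*1000+M[:3,3]*1000
m=(P[...,2]>.085)&(abs(Q[...,1])<33)&(Q[...,0]>20);q=Q[m]
print('x far end',np.percentile(q[:,0],[98,99,99.8]),'y',np.percentile(q[(q[:,0]>25)&(q[:,0]<48),1],[1,99]),'top z',[np.percentile(q[(q[:,0]>a)&(q[:,0]<a+8),2],20).round(1) for a in (22,30,38)])
go(514.3,60.4,64,175);print(readout.get_obs()['wrist_force'])
```

```text
x far end [49.87929905 49.94737385 50.06331438] y [-26.55243151  28.28984495] top z [np.float64(-8.4), np.float64(-8.2), np.float64(-7.5)]
xyz [-1.3, -0.8, 54.2] rot [0.0, 0.001, -0.002] now [513.   61.3 118.2] yaw 174.9
[-0.97164401  0.73440016 -0.95643291]
```

Call:
play_rows(xyz=[[-1,0,25],[-1,0,45],[-1,0,50],[-1,0,50],[-1,0,50],[-1,0,50],[-1,0,50],[-1,0,50],[-1,0,50],[-1,0,50]], rot=[[0,0,0],[0,0,0],[0,0,0],[0,0,0],[0,0,0],[0,0,0],[0,0,0],[0,0,0],[0,0,0],[0,0,0]], grip=[0,0,0,0,0,0,0,0,0,0])

```text
time_s: 32.35
eef_pos: [0.514, 0.0611, 0.0678]
eef_rot: [-0.0, 0.043, 0.999, 0.0]
wrist_force: [0.5, 0.0, -2.0]
opening: 0.666
grasp_force: 65.2
```

Run:
```python
from h import *
C,P,K,E=cam('wrist');M=np.linalg.inv(E@np.linalg.inv(np.array(vision.camera('wrist')['hand_eye'])))
Q=P@M[:3,:3].T*1000+M[:3,3]*1000
cv2.imwrite('pics/w8.png',C[...,::-1])
for x0 in (25,30,35,40,45):
    m=(Q[...,2]<-2)&(Q[...,2]>-14)&(abs(Q[...,0]-x0)<1.5)&(abs(Q[...,1])<45);y=Q[m][:,1];print(x0,m.sum(),np.percentile(y,[0,1,99,100]).round(1))
go(514.3,60.7,64,175)
```

```text
25 1216 [-27.5 -26.3  27.7  29. ]
30 1248 [-27.6 -26.3  27.9  29.3]
35 1385 [-27.3 -26.1  27.7  29. ]
40 1367 [-27.3 -26.3  27.8  29.1]
45 1533 [-27.1 -25.7  27.5  28.7]
xyz [-0.4, -0.4, 3.8] rot [-0.0, -0.0, 0.0] now [514.   61.1  67.8] yaw 175.0
```

View pics/w8.png

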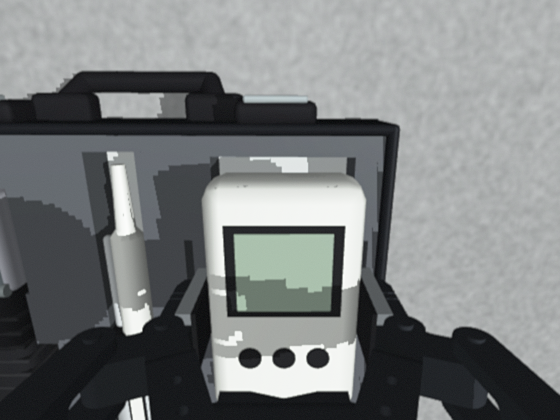

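The tenth picture shows the meter level and centred over its cutout (mouth columns about 212–355, row 160), with its rear end towards the handle.

Call:
play_rows(xyz=[[0,-0.6,4],[0,-0.6,7],[0,-0.6,9],[0,-0.6,11],[0,-0.6,13],[0,-0.6,14],[0,-0.6,15],[0,-0.6,16],[0,-0.6,16],[0,-0.6,16]], rot=[[0,0,0],[0,0,0],[0,0,0],[0,0,0],[0,0,0],[0,0,0],[0,0,0],[0,0,0],[0,0,0],[0,0,0]], grip=[0,0,0,0,0,0,0,0,0,0])

```text
time_s: 33.7
eef_pos: [0.514, 0.0605, 0.0518]
eef_rot: [0.0, 0.043, 0.999, -0.0]
wrist_force: [-0.1, -0.1, -1.8]
opening: 0.668
grasp_force: 65.2
```

Call:
play_rows(xyz=[[0,0,1],[0,0,2],[0,0,3],[0,0,4],[0,0,5],[0,0,6],[0,0,6],[0,0,6],[0,0,6],[0,0,6]], rot=[[0,0,0],[0,0,0],[0,0,0],[0,0,0],[0,0,0],[0,0,0],[0,0,0],[0,0,0],[0,0,0],[0,0,0]], grip=[0,0,0,0,0,0,0,0,0,0])

```text
time_s: 34.95
eef_pos: [0.514, 0.0605, 0.046]
eef_rot: [0.0, 0.043, 0.999, -0.0]
wrist_force: [-3.4, -0.7, 6.0]
opening: 0.663
grasp_force: 68.6
```

Call:
play_rows(xyz=[[0,0,0],[0,0,0],[0,0,0],[0,0,-10],[0,0,-25],[0,0,-45],[0,0,-45],[0,0,-45],[0,0,-45],[0,0,-45]], rot=[[0,0,0],[0,0,0],[0,0,0],[0,0,0],[0,0,0],[0,0,0],[0,0,0],[0,0,0],[0,0,0],[0,0,0]], grip=[0.73,0.73,0.73,0.73,0.73,0.73,0,0,0,0])

```text
time_s: 36.2
eef_pos: [0.5135, 0.0606, 0.0902]
eef_rot: [-0.001, 0.043, 0.999, 0.0]
wrist_force: [1.0, -0.1, 0.3]
opening: 0.001
grasp_force: 0.0
```

```bash
python3 chk.py "[(-105,65),(-95,65),(-90,65),(-100,50),(-100,80),(-80,65)]" "(514,60.5,62,175)"
```

```text
(-105, 65) (np.int64(305), [52.4, 53.5])
(-95, 65) (np.int64(292), [53.6, 54.3])
(-90, 65) (np.int64(280), [53.8, 54.6])
(-100, 50) (np.int64(298), [52.9, 53.8])
(-100, 80) (np.int64(291), [53.2, 54.0])
(-80, 65) (np.int64(323), [54.0, 136.5])
[ 0.40743634  0.43246161 -0.16455515] -0.0027092677502494984
xyz [-0.5, -0.0, 28.3] rot [0.0, -0.001, 0.0] now [513.6  60.6  90.3] yaw 175.0
```

Top at about 54, 10 above home. Contact is expected at TCP 73, so I'll press to 61.

Call:
play_rows(xyz=[[0,0,10],[0,0,16],[0,0,19],[0,0,21],[0,0,23],[0,0,25],[0,0,27],[0,0,28],[0,0,29],[0,0,29]], rot=[[0,0,0],[0,0,0],[0,0,0],[0,0,0],[0,0,0],[0,0,0],[0,0,0],[0,0,0],[0,0,0],[0,0,0]], grip=[0,0,0,0,0,0,0,0,0,0])

```text
time_s: 37.5
eef_pos: [0.5146, 0.059, 0.063]
eef_rot: [0.001, 0.043, 0.999, -0.001]
wrist_force: [-4.5, -5.5, 10.7]
opening: -0.002
grasp_force: 6.0
```

Call:
play_rows(xyz=[[0,0,0.5],[0,0,0.5],[0,0,-40],[0,0,-100],[0,0,-150],[0,0,-200],[0,0,-200],[0,0,-200],[0,0,-200],[0,0,-200]], rot=[[0,0,0],[0,0,0],[0,0,0],[0,0,0],[0,0,0],[0,0,0],[0,0,0],[0,0,0],[0,0,0],[0,0,0]], grip=[0,0,0,0,0,0,0,0,0,0])

```text
time_s: 38.75
eef_pos: [0.5133, 0.0605, 0.2603]
eef_rot: [-0.001, 0.043, 0.999, 0.0]
wrist_force: [0.0, -0.3, -0.7]
opening: -0.004
grasp_force: 0.0
```

```bash
python3 chk.py "[(-105,65),(-95,65),(-75,65),(-60,65),(-40,65),(-20,65),(-60,45),(-60,85),(4,65)]" "(514,60.5,62,175)"
```

```text
(-105, 65) (np.int64(72), [42.8, 43.9])
(-95, 65) (np.int64(72), [44.0, 44.9])
(-75, 65) (np.int64(2641), [289.1, 320.9])
(-60, 65) (np.int64(563), [286.5, 289.7])
(-40, 65) (np.int64(59), [44.0, 45.1])
(-20, 65) (np.int64(56), [43.6, 44.4])
(-60, 45) (np.int64(210), [297.0, 297.9])
(-60, 85) (np.int64(180), [296.8, 297.7])
(4, 65) (np.int64(64), [34.2, 37.3])
[-0.24084659  0.00616688  0.70126368] -0.0018171195728422954
xyz [-1.0, 0.0, 198.6] rot [0.0, -0.002, 0.0] now [513.4  60.5 260.6] yaw 175.0
```

Run:
```python
from h import *
a=np.radians(-5.0);t=np.array([np.cos(a),np.sin(a)]);n=np.array([-t[1],t[0]])
for nm in ('wrist','side','scene'):
    C,P,K,E=cam(nm);Q=P[...,:2]*1000-np.array([570,-9]);A=Q@t;B=Q@n-1*0;z=P[...,2]*1000
    f=lambda x,y:(lambda m:np.nanmedian(z[m]).round(1) if m.sum() else None)((abs(A-x)<5)&(abs(B-y)<5))
    print(nm,'pip',[f(x,-10.7) for x in(-80,-50,-15,15,40,77)],'ref',[f(x,-74) for x in(-80,-30,0,25,60)],'met',[f(x,y) for x,y in((-100,65),(-30,65),(-100,85),(-100,45),(-30,85),(-30,45))],'foam',f(95-20,20))
    if nm=='scene':
        for p in [(477,257),(706,-304),(688,272),(270,-356),(675,-398),(527,-557)]:
            m=(np.hypot(P[...,0]*1000-p[0],P[...,1]*1000-p[1])<60)&(z>7)&(z<120);print(p,np.nanmedian(P[m]*1000,0).round(0))
```

```text
wrist pip [np.float64(34.0), np.float64(36.5), np.float64(43.4), np.float64(44.3), np.float64(43.6), np.float64(36.7)] ref [np.float64(46.6), np.float64(43.5), np.float64(43.4), np.float64(43.4), np.float64(47.5)] met [np.float64(43.6), np.float64(43.7), np.float64(43.2), np.float64(43.4), np.float64(43.2), np.float64(43.4)] foam 37.4
side pip [np.float64(34.8), np.float64(37.7), np.float64(45.1), np.float64(45.7), np.float64(44.4), np.float64(37.3)] ref [np.float64(47.6), np.float64(45.4), np.float64(45.3), np.float64(44.6), np.float64(49.1)] met [np.float64(442.3), np.float64(44.2), np.float64(438.6), np.float64(46.1), np.float64(415.7), np.float64(44.6)] foam 38.8
scene pip [np.float64(37.0), np.float64(38.9), np.float64(41.1), np.float64(46.3), np.float64(44.1), np.float64(36.7)] ref [np.float64(45.1), np.float64(43.5), np.float64(43.0), np.float64(43.8), np.float64(40.7)] met [np.float64(43.8), np.float64(454.2), np.float64(42.6), np.float64(48.3), np.float64(519.7), np.float64(462.3)] foam 36.4
(477, 257) [480. 252.  15.]
(706, -304) [ 708. -308.   39.]
(688, 272) [694. 268.  39.]
(270, -356) [ 273. -357.   15.]
(675, -398) [ 677. -402.   30.]
(527, -557) [ 522. -553.   59.]
```

All three instruments are level and at home height.

```bash
python3 -c "
from bench import ctrl
print(ctrl.hand_in())"
```

```text
the job is handed in; nothing more can be done
None
```

The micropipette, the larger refractometer and the haemoglobin meter are pressed home in their cutouts, level and at home height by the last camera check, and the job is handed in (about 39 s on the clock, verdict not shown).

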